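# Load the soil sample changer and index it one click

## Task

Load the loose sample canister into the changer's one empty cup, feeling for the crossbar at the bottom with a light push and turn until the canister drops over it and stands fully home. Then turn the turntable by its centre bar exactly one click clockwise (seen from above) so the canister stops at the reading post, and let go. Be gentle with the canister, keep the other canisters seated and leave everything else on the bench where it is.

Things in the scene. Friction and masses are not known exactly. Their poses are not given: they have to be found in the camera images.
- canister: Loose sample canister: plain aluminium cylinder with black lid, 44 mm in diameter all the way up, 75 mm tall, 0.1 to 0.2 kg, standing alone on the bench. Origin: centre of its underside, z up. Its foot is four blocks, 29 mm over all, parted by two crossing slots 8 mm wide and 8 mm deep along its own x and y axes, so it is alike every quarter turn. Grip the round side about 60 mm up.
- pocket (a point): Floor centre of the one empty cup on the turntable (turns with it; z up; x points to the turntable's axis). A steel crossbar, 32 mm long, 5 mm wide, its ends 6 mm high, lies centred on it at an angle that differs each time and is not measured. At a wrong angle a canister rests on it 6 mm too high; pressed with about 5 N and turned, at most a quarter turn, it drops over the bar to the floor.
- rim (a point): Centre of the mouth of that empty cup, 24 mm above its floor: a round grey socket, bore 47 mm, wall 3 mm. The crossbar inside sits on a stiff spindle that slips at 0.12 N m: a canister resting on it slides over it, an engaged one turns it along harmlessly. The canister must never be forced against cup, bar or changer with more than 40 N.
- knob (a point): Middle of the grip bar on the turntable's centre, on the turning axis (z up). The black bar is 42 mm long along this frame's x axis, 16 mm wide along y, 36 mm high; its top is 16 mm above this point, its underside 20 mm below. Grip across the 16 mm.
- rotor (a joint): Angle of the turntable, 0 at the start, growing clockwise seen from above. Five cups: one click is 1.257 rad (72 degrees). A sprung cam holds it at each click (-1.257, 0, 1.257, 2.513): it resists with up to about 0.3 N m in the first half of a click, then pulls on to the next and settles within about 0.03 rad when let go.
- changer: Fixed base of the sample changer, a grey round housing 232 mm across with the turntable on it; origin on its axis at bench level, z up. Cup centres lie 80 mm from the axis, cup floors 46 mm above the bench. At the start the empty cup lies in this frame's -x direction. The white reading post, 105 mm high, 125 to 159 mm from the axis, stands one click clockwise from it.
- loaded1: Canister already in the changer, 1 click clockwise of the empty cup at the start: same size and look as the loose one, origin at the centre of its underside, loose in its cup and carried round with it; to stay seated.
- loaded2: Canister already in the changer, 2 clicks clockwise of the empty cup at the start: same size and look as the loose one, origin at the centre of its underside, loose in its cup and carried round with it; to stay seated.
- loaded3: Canister already in the changer, 3 clicks clockwise of the empty cup at the start: same size and look as the loose one, origin at the centre of its underside, loose in its cup and carried round with it; to stay seated.
- loaded4: Canister already in the changer, 4 clicks clockwise of the empty cup at the start: same size and look as the loose one, origin at the centre of its underside, loose in its cup and carried round with it; to stay seated.
- tin: Low flat-footed aluminium tin, 71 mm wide, 36 mm high, a bystander; origin at the centre of its underside.
- bottle: White plastic bottle, 60 mm wide, 150 mm high, a bystander; origin at the centre of its underside.
- brush: Small sieve brush with wooden handle, 170 mm long, lying flat, a bystander; origin at its underside (midway along it).
- beaker: Open glass beaker, 70 mm wide, 85 mm high, a bystander; origin at the centre of its underside.
- sieve: Round steel sieve pan, 110 mm wide, 45 mm high, a bystander; origin at the centre of its underside.

How it is judged:
By the outcome, as a careful person would: the job done as asked, in the order asked, and still so for the second after the job is handed in, with the robot touching nothing.
It also fails if it takes over 72 s, if anything falls off the work surface, if the arm or the gripper's body presses on something with over 40 N, if the wrist force passes 120 N, or if a joint passes its speed limit or range.

## Robot

A 7-joint arm with a two-finger parallel gripper is mounted at the origin on the work surface. World frame = base frame: x ahead of the robot, y to its left, z up, the work surface at z = 0. Lengths are in m, angles in rad, forces in N, time in s.
With the tool pointing down it reaches from about 0.425 to 0.875 m from the base axis. Payload 4.7 kg.
Tool frame: the origin (TCP) lies at the very end of the fingers, on their centre line; the grasp point (between the pads) lies 19 mm behind it; z points along the fingers, y is the line along which they close (so a half turn about z gives the same grasp; the last joint's range is limited). The gripper opens to 87 mm and grips with 3 to 60 N. Pads are 19 mm wide; open, the fingers measure 117 mm over their backs; the gripper's body (75 mm by 190 mm) begins 51 mm behind the grasp point.
Start: joints at [1.271, 0.321, -0.07, 1.45, 0.023, 1.371, -0.057], TCP at [0.201, -0.618, 0.223] pointing down, gripper open.
Joint ranges: [-2.86, 2.86], [-0.3, 2.09], [-1.38, 1.24], [0.06, 2.45], [-1.56, 4.7], [0.09, 2.05], [-2.69, 2.69]. Speed limits (rad/s): [2.57, 2.57, 3.14, 3.14, 3.14, 3.14, 3.14].

## Interface

Orientations are given as a rotation vector (axis times angle).
In Python, from bench import ctrl, get_image, job gives the robot as it stands.
- The arm moves only by the shell command python3 -m crank 'ROWS' [FORCE]. ROWS is JSON, a list that holds one entry, the list of rows, each a list of 5 numbers: the shift along the tool's x, y, z in mm, then the turn about the tool's z in rad, then the closure, from -1 (fully open) to 1 (shut), so that 0 is half open. A call has 1 to 10 rows; each row shifts and turns the commanded pose from where the row before left it, along the tool's axes as they then stand; what a row does not reach is not made up. A row lasts 1/12 s, in which the tool goes at most 41.7 mm and 7.16 degrees, less where a joint would pass 70% of its speed; a pose out of reach is approached as far as the arm can. A call with a gripper value outside its range is refused whole. The fingers move at their own pace and stop on an object; FORCE is the grip in N (left out, the last holds). Time passes only in rows, so rows that do not move let the fingers close. It gives the time, the measured TCP pose, the force, the opening and the grip force at its end, in the units of the state.
- ctrl.get_state(): the state, without advancing time (a new reading comes with each control period).
- get_image(name): name is "scene" or "top"; returns a dict with "pixels" (384x512x3 uint8, red, green, blue), "fx", "fy", "cx", "cy" (pixels), "k1" (the pictures are not rectified: a ray, as slopes to the right and down, at radius r is drawn at 1 + k1 r^2 times it, then the intrinsics apply), "T" (4x4, takes a point from camera to world coordinates). Camera axes: x right, y down, z forward; pixel columns grow to the right and rows downward; lengths in m; the calibration is good to about 2 mm. A picture is of the moment at which its call begins. There is no depth.
- job.close_job(): hands the job in; it is judged then, once.
The state is a dict: "time": time; "joint_positions": joint angles; "qd": joint speeds; "joint_torque": joint torques, N m; "position": TCP position; "tool_rot": TCP orientation; "ft_force": force on the tool from outside, world axes, zero at the start; "torque": the same for the moment, N m; "grip_width": opening from 0.0 (shut) to 1.0 (fully open); "grip_force": force on a finger pad.
Only numpy, scipy, OpenCV 4.12 (cv2) and the standard library are available. Lean on these libraries where they do the work, as an engineer would, in place of code of your own. Each camera call takes 0.05 s, during which the arm holds its last target. There are 200 camera calls.

## Working session

There is one attempt and no reset: what is moved stays moved. The work goes in short steps, Python scripts to look and compute and a shell command to move; the robot and the scene stay as the last step left them, time stands still between calls to the robot, and variables do not carry over. Pictures are saved under pics/ and viewed, at most 10 in all, crops included, and the job is handed in when it is done.

```bash
ls; mkdir -p pics
python3 - <<'E'
from bench import ctrl,get_image
import cv2,numpy as np
for n in("scene","top"):
    d=get_image(n); cv2.imwrite(f"pics/{n}0.png",d["pixels"][:,:,::-1]); np.savez(f"{n}0.npz",**d)
    print(n,d["fx"],d["fy"],d["cx"],d["cy"],d["k1"],np.round(d["T"],3).tolist())
print(ctrl.get_state())
a,b=[cv2.imread(f"pics/{n}0.png") for n in("scene","top")]
E
```

```text
pics
scene 493.8185986494848 493.8185986494848 246.13293824955858 188.09911753234937 -0.1840995627273789 [[0.77, 0.452, -0.45, 1.133], [0.637, -0.524, 0.565, -0.756], [0.019, -0.722, -0.691, 1.012], [0.0, 0.0, 0.0, 1.0]]
top 490.4127290908854 490.4127290908854 254.41305854180942 193.77761947056592 -0.024881695396369915 [[-0.024, -0.997, 0.073, 0.471], [-1.0, 0.023, -0.013, 0.006], [0.012, -0.073, -0.997, 1.644], [0.0, 0.0, 0.0, 1.0]]
{'time': 0.1, 'joint_positions': array([ 1.27109238,  0.32177504, -0.07011301,  1.45154523,  0.022643  ,
        1.37077801, -0.0568872 ]), 'qd': array([-0.00087515, -0.00042457,  0.00081091, -0.00291336, -0.00149624,
       -0.00148224,  0.00044092]), 'joint_torque': array([ 2.60612687e-04, -4.92572522e+01, -4.05657962e-01, -3.13396239e+01,
       -6.41447143e-02,  3.95186828e-02,  9.71334339e-05]), 'position': array([ 0.20044811, -0.61781101,  0.22155802]), 'tool_rot': array([-3.10133027e+00, -4.90758328e-01,  6.13455011e-04]), 'ft_force': array([ 0.26567425, -0.3653759 , -0.45792093]), 'torque': array([ 0.04704473, -0.02489137, -0.05970976]), 'grip_force': 0.0, 'grip_width': 0.9980413640577761}
```

View pics/scene0.png

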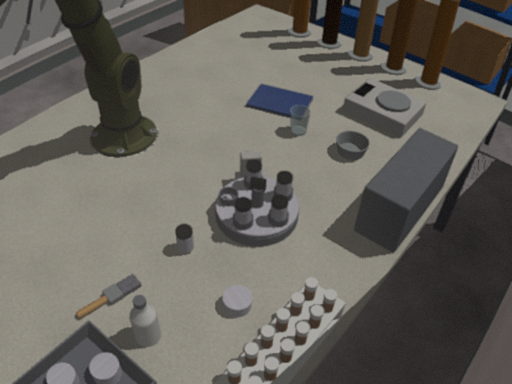

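View pics/top0.png

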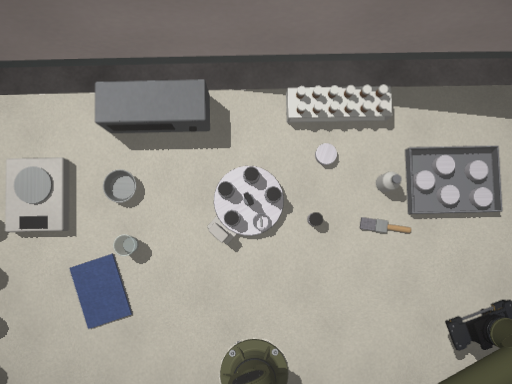

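The top view shows the changer at about (249,201). Its empty cup is at about (262,223), the reading post at (220,232) and the loose canister at (316,219). In the scene view the loose canister is at (184,238).

```bash
cat > h.py <<'E'
import numpy as np,cv2
from bench import ctrl,get_image
def load(n): return dict(np.load(n,allow_pickle=True))
def ray(d,uv):
    K=np.array([[d["fx"],0,d["cx"]],[0,d["fy"],d["cy"]],[0,0,1]],float)
    p=cv2.undistortPoints(np.array(uv,float).reshape(-1,1,2),K,np.array([float(d["k1"]),0,0,0]))[:,0]
    T=d["T"]; return T[:3,3],np.c_[p,np.ones(len(p))]@T[:3,:3].T
def onz(d,uv,z):
    o,r=ray(d,uv); return o+r*((z-o[2])/r[:,2])[:,None]
def proj(d,P):
    T=d["T"]; q=(np.atleast_2d(P)-T[:3,3])@T[:3,:3]; s=q[:,:2]/q[:,2:]
    s=s*(1+float(d["k1"])*(s**2).sum(1))[:,None]
    return s*float(d["fx"])+[d["cx"],d["cy"]]
E
python3 - <<'E'
from h import *
for n,(x0,x1,y0,y1) in dict(top=(200,340,150,250),scene=(160,310,140,260)).items():
    d=load(n+"0.npz"); im=d["pixels"][:,:,::-1][y0:y1,x0:x1]
    cv2.imwrite(f"pics/{n}c.png",cv2.resize(im,None,fx=5,fy=5,interpolation=cv2.INTER_CUBIC))
    g=d["pixels"].max(2)
    m=np.zeros_like(g); m[y0:y1,x0:x1]=(g[y0:y1,x0:x1]<55)*255
    k,l,s,c=cv2.connectedComponentsWithStats(m)
    for i in range(1,k):
        if s[i,4]>15: 
            print(n,s[i].tolist(),c[i].round(1),onz(d,c[i],.121).round(4),onz(d,c[i],.075).round(4))
E
```

```text
scene [247, 160, 14, 13, 157] [253.3 165.6] [[0.5112 0.0541 0.121 ]] [[0.4791 0.0959 0.075 ]]
scene [278, 172, 14, 13, 150] [284.2 177.6] [[0.6045 0.0706 0.121 ]] [[0.5772 0.1132 0.075 ]]
scene [245, 177, 21, 14, 190] [256.1 183.5] [[0.5617 0.0033 0.121 ]] [[0.5322 0.0425 0.075 ]]
scene [227, 189, 9, 6, 19] [231.4 191.1] [[ 0.5311 -0.0609  0.121 ]] [[ 0.5    -0.0251  0.075 ]]
scene [233, 191, 28, 21, 284] [246.3 202.9] [[ 0.5878 -0.0688  0.121 ]] [[ 0.5597 -0.0333  0.075 ]]
scene [272, 192, 17, 18, 203] [279.1 201. ] [[ 0.6471 -0.0093  0.121 ]] [[0.622  0.0292 0.075 ]]
scene [222, 201, 9, 4, 17] [225.9 202.5] [[ 0.5478 -0.1014  0.121 ]] [[ 0.5175 -0.0676  0.075 ]]
scene [269, 215, 14, 11, 35] [273.7 221.5] [[ 0.6794 -0.0744  0.121 ]] [[ 0.6559 -0.0392  0.075 ]]
scene [233, 221, 13, 8, 36] [238.6 225.4] [[ 0.6225 -0.1401  0.121 ]] [[ 0.5962 -0.1083  0.075 ]]
scene [218, 223, 7, 8, 20] [221.4 226. ] [[ 0.5923 -0.1686  0.121 ]] [[ 0.5644 -0.1383  0.075 ]]
scene [176, 225, 16, 14, 177] [183.3 231.6] [[ 0.535  -0.2416  0.121 ]] [[ 0.5042 -0.215   0.075 ]]
```

View pics/topc.png

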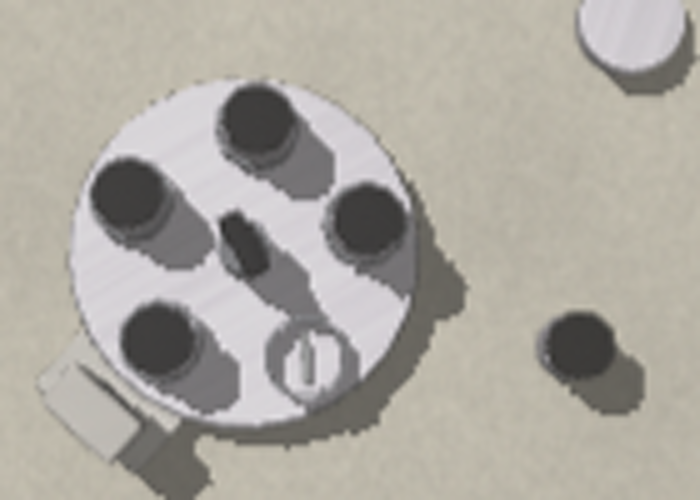

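View pics/scenec.png

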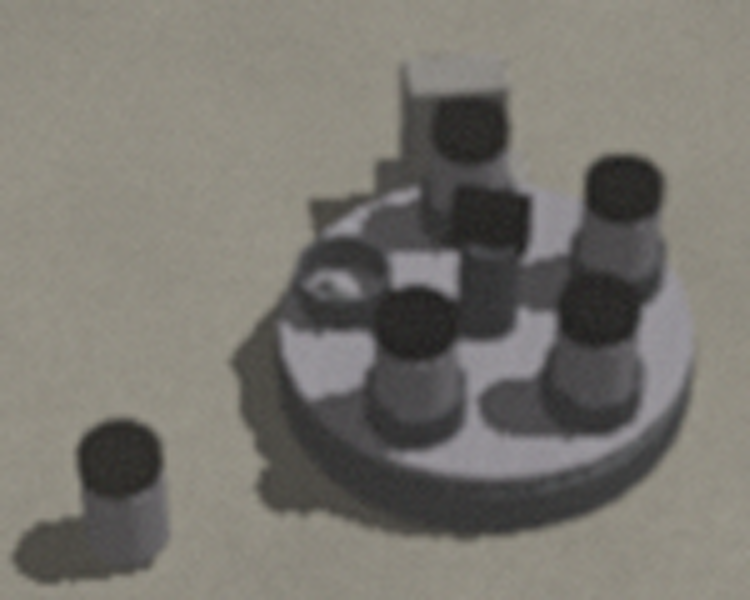

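The top crop shows the four lids, the black bar running diagonally at crop pixel (245,244), the empty cup at (312,360) with its crossbar nearly upright in the image, and the loose lid at (580,345). Next I'll segment the lids precisely and fit a pentagon.

```bash
cat > m.py <<'E'
from h import *
from scipy.optimize import least_squares
def lids(d,x0,x1,y0,y1,th):
    g=cv2.GaussianBlur(d["pixels"],(0,0),.7).max(2); m=np.zeros_like(g); m[y0:y1,x0:x1]=(g[y0:y1,x0:x1]<th)*255
    k,l,s,c=cv2.connectedComponentsWithStats(m); 
    return [(c[i],int(s[i,4]),l==i) for i in range(1,k) if s[i,4]>25]
E
python3 - <<'E'
from m import *
d=load("top0.npz")
g=d["pixels"].max(2); print([int(g[150+y//5,200+x//5]) for x,y in [(257,119),(129,194),(580,345),(245,244),(310,180),(330,480-80)]])
L=lids(d,200,340,150,250,75)
for c,a,m in L: print(c.round(2),a,onz(d,c,.121).round(4)[0],onz(d,c,.075)[0].round(4))
q=np.array([onz(d,c,.121)[0][:2] for c,a,m in L if 100<a and c[0]<300])
print(len(q))
r=[np.arctan2(*(p-q.mean(0))[::-1]) for p in q]
def f(v):
    e=[]
    for p in q:
        w=p-v[:2]; a=(np.arctan2(w[1],w[0])-v[2]); a=(a+np.pi/5)%(2*np.pi/5)-np.pi/5
        e+=[np.hypot(*w)-.08,.08*a]
    return e
best=min((least_squares(f,[*q.mean(0)+np.array([-.02,-.005]),t]) for t in np.linspace(0,1.2,6)),key=lambda s:s.cost)
print(best.x,np.round(np.array(best.fun)*1e3,2))
c=best.x[:2]
for k in range(5):
    t=best.x[2]+k*2*np.pi/5; print(k,t%6.283,c+.08*np.array([np.cos(t),np.sin(t)]))
# scene cross-check of loose lid
s=load("scene0.npz")
for C,a,m in lids(s,165,205,215,260,60): print("scene lid",C,a,onz(s,C,.075)[0].round(4))
# knob orientation
for C,a,m in L:
    if a<100:
        P=onz(d,np.argwhere(m)[:,::-1],.112)[:,:2]; w,v=np.linalg.eigh(np.cov((P).T)); print("knob",P.mean(0),w**.5*12**.5,v[:,1],np.arctan2(v[1,1],v[0,1]))
# rim centre guess in both
for nm,uv in(("top",(200+312/5,150+360/5)),("scene",(160+342/5,140+282/5))): print(nm,onz(load(nm+"0.npz"),uv,.07))
print(onz(d,[(261.5,217.5),(261.5,226.5)],.052))
E
```

```text
[63, 64, 61, 61, 118, 96]
[251.3  173.99] 122 [ 0.6446 -0.0065  0.121 ] [ 0.6498 -0.0068  0.075 ]
[225.35 188.66] 124 [0.6005 0.0754 0.121 ] [0.6044 0.0775 0.075 ]
[273.36 193.88] 129 [ 0.5807 -0.0737  0.121 ] [ 0.584  -0.0761  0.075 ]
[248.64 198.89] 53 [0.5669 0.0036 0.121 ] [0.5698 0.0036 0.075 ]
[231.28 217.89] 127 [0.5092 0.0589 0.121 ] [0.5103 0.0605 0.075 ]
[315.59 219.15] 115 [ 0.4989 -0.2029  0.121 ] [ 0.4997 -0.2092  0.075 ]
4
[0.56614777 0.00403584 1.12304845] [-0.86  0.04 -0.77 -0.08 -0.9   0.38 -0.9  -0.34]
0 1.1230484537887988 [0.60078269 0.07614979]
1 2.379685515224716 [0.5082661  0.05926004]
2 3.6363225766606333 [ 0.49574001 -0.03394768]
3 4.892959638096551 [ 0.58051505 -0.07466347]
4 6.149596699532468 [ 0.64543499 -0.00661949]
scene lid [183.42528736 231.67816092] 174 [ 0.5046 -0.215   0.075 ]
knob [0.56748097 0.00363752] [0.01454461 0.03550106] [-0.87685657 -0.48075207] -2.6400804560418876
top [[ 0.49486512 -0.03876359  0.07      ]]
scene [[ 0.50418098 -0.04216208  0.07      ]]
[[ 0.50978307 -0.03672577  0.052     ]
 [ 0.48065287 -0.03598555  0.052     ]]
```

```bash
cat > go.py <<'E'
import sys
from h import *
from scipy.spatial.transform import Rotation as R
s=ctrl.get_state(); M=R.from_rotvec(s["tool_rot"]).as_matrix(); p=s["position"]
print("t",round(s["time"],2),"p",(p*1e3).round(1),"head",np.degrees(np.arctan2(M[1,0],M[0,0])).round(2),"tilt",np.degrees(M[:2,2]).round(2),"F",s["ft_force"].round(1),"T",s["torque"].round(3),"w",round(87*s["grip_width"],1),"gf",round(s["grip_force"],1),"q",s["joint_positions"].round(2))
if len(sys.argv)>3:
    w=np.array([float(v) for v in sys.argv[1:4]])-p*1e3
    print("need tool mm",(M.T@w).round(1))
E
python3 go.py 500 -211 150
python3 - <<'E'
from m import *
# knob top height: best z where top & scene centroid rays meet
d,s=load("top0.npz"),load("scene0.npz")
for z in(.105,.11,.115,.12): print(z,onz(d,[(248.8,198.5)],z).round(4),onz(s,[(258,182)],z).round(4))
E
```

```text
t 0.1 p [ 200.4 -617.8  221.6] head 17.98 tilt [-0.04  0.09] F [ 0.3 -0.4 -0.5] T [ 0.047 -0.025 -0.06 ] w 86.8 gf 0.0 q [ 1.27  0.32 -0.07  1.45  0.02  1.37 -0.06]
need tool mm [ 410.5 -294.3   72. ]
0.105 [[0.5691 0.0031 0.105 ]] [[0.5517 0.0249 0.105 ]]
0.11 [[0.5688 0.0031 0.11  ]] [[0.5549 0.0206 0.11  ]]
0.115 [[0.5685 0.0031 0.115 ]] [[0.5582 0.0163 0.115 ]]
0.12 [[0.5682 0.0031 0.12  ]] [[0.5614 0.012  0.12  ]]
```

```bash
python3 -m crank '[[[29.3,-21,5,0,-1],[29.3,-21,5,0,-1],[29.3,-21,5,0,-1],[29.3,-21,5,0,-1],[29.3,-21,5,0,-1],[29.3,-21,5,0,-1],[29.3,-21,5,0,-1],[29.3,-21,5,0,-1],[29.3,-21,5,0,-1],[29.3,-21,5,0,-1]]]' 10 >/dev/null; python3 -m crank '[[[29.3,-21,5,0,-1],[29.3,-21,5,0,-1],[29.3,-21,5,0,-1],[29.3,-21,5,0,-1],[0,0,0,0,-1],[0,0,0,0,-1]]]'; python3 go.py 500 -211 43
```

```text
time: 1.43
position: [0.5008, -0.2091, 0.1519]
tool_rot: [-3.1, -0.499, 0.001]
ft_force: [-0.5, -1.3, 0.2]
grip_width: 1.001
grip_force: 0.0
t 1.43 p [ 500.8 -209.1  151.9] head 18.3 tilt [-0.05  0.07] F [-0.5 -1.3  0.2] T [-0.028  0.052  0.045] w 87.1 gf 0.0 q [ 0.74  0.17 -0.43  1.8   0.07  1.19 -0.96]
need tool mm [ -1.3   1.7 108.9]
```

```bash
python3 -m crank '[[[-1,1,20,0,-1],[0,1,25,0,-1],[0,0,25,0,-1],[0,0,25,0,-1],[0,0,15,0,-1],[0,0,0,0,0.1],[0,0,0,0,0.1],[0,0,0,0,0.1],[0,0,0,0,0.1],[0,0,0,0,0.1]]]' 5; python3 go.py
```

```text
time: 2.27
position: [0.5006, -0.2149, 0.044]
tool_rot: [3.101, 0.49, 0.003]
ft_force: [-0.3, 0.4, 0.8]
grip_width: 0.707
grip_force: 0.0
t 2.27 p [ 500.6 -214.9   44. ] head 17.96 tilt [ 0.12 -0.08] F [-0.3  0.4  0.8] T [ 0.049 -0.01   0.039] w 61.5 gf 0.0 q [ 0.72  0.29 -0.41  1.9   0.14  0.98 -1.01]
```

```bash
python3 -m crank '[[[0,0,0,0,0.1],[0,0,0,0,0.1],[0,0,0,0,0.1],[0,0,0,0,0.1],[0,0,0,0,0.1]]]' 5; python3 go.py 500 -211 41
```

```text
time: 2.68
position: [0.5, -0.2138, 0.0429]
tool_rot: [-3.103, -0.492, -0.001]
ft_force: [-1.3, 1.4, 3.5]
grip_width: 0.513
grip_force: 4.9
t 2.68 p [ 500.  -213.8   42.9] head 18.0 tilt [0.02 0.01] F [-1.3  1.4  3.5] T [0.493 0.166 0.031] w 44.6 gf 4.9 q [ 0.72  0.29 -0.41  1.9   0.14  0.98 -1.01]
need tool mm [ 0.9 -2.7  1.9]
```

```bash
python3 -m crank '[[[0,0,0,0,-0.5],[0,0,0,0,-0.5],[0,0,0,0,-0.5],[0,0,0,0,-0.5],[0,0,1,-0.12,-0.5],[0,0,0,-0.12,-0.5],[0,0,0,-0.12,-0.5],[0,0,0,-0.12,-0.5],[0,0,0,-0.12,-0.5],[0,0,0,-0.12,-0.5]]]' 5 >/dev/null; python3 -m crank '[[[0,0,0,-0.12,0.1],[0,0,0,-0.12,0.1],[0,0,0,-0.12,0.1],[0,0,0,-0.12,0.1],[0,0,0,-0.12,0.1],[0,0,0,-0.12,0.1],[0,0,0,-0.12,0.1],[0,0,0,0,0.1],[0,0,0,0,0.1],[0,0,0,0,0.1]]]' 5 ; python3 go.py
```

```text
time: 4.35
position: [0.4995, -0.2145, 0.0414]
tool_rot: [-1.865, -2.528, 0.0]
ft_force: [-0.2, -0.3, -0.3]
grip_width: 0.5
grip_force: 5.0
t 4.35 p [ 499.5 -214.5   41.4] head 107.18 tilt [-0.01 -0.01] F [-0.2 -0.3 -0.3] T [-0.079 -0.108 -0.037] w 43.5 gf 5.0 q [ 0.93  0.33 -0.65  1.89  0.24  0.99  0.47]
```

Run:
```python
from h import *
ims=[]
for n,(x,y) in dict(scene=(184,238),top=(316,219)).items():
    d=get_image(n); np.savez(n+"1.npz",**d); o=load(n+"0.npz")
    for e in(o,d): ims.append(cv2.resize(e["pixels"][y-25:y+25,x-25:x+25,::-1],None,fx=6,fy=6,interpolation=cv2.INTER_CUBIC))
cv2.imwrite("pics/c1.png",np.vstack([np.hstack(ims[:2]),np.hstack(ims[2:])]))
```

```text
(no output)
```

View pics/c1.png

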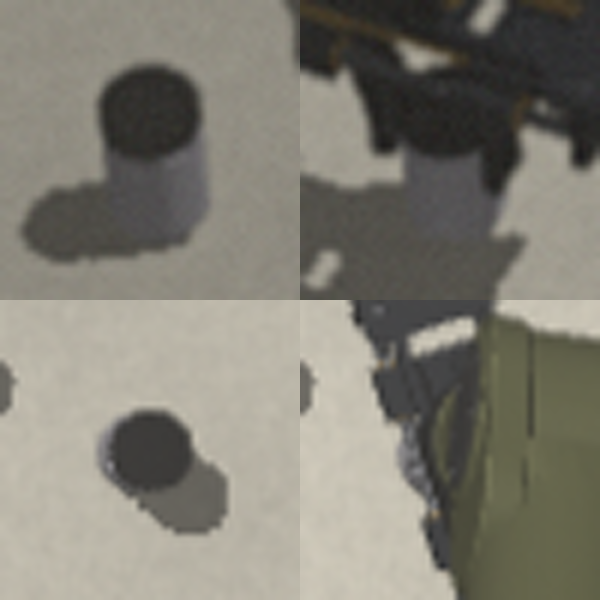

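The canister is centred in the grip and moved less than 1 mm, so the robot reads y about 3.5 mm more negative than the top camera. I'll correct the cup centre to about (496,-37), then lift and carry.

```bash
python3 -m crank '[[[0,0,0,0,0.1],[0,0,-15,0,0.1],[0,0,-30,0,0.1],[0,0,-35,0,0.1],[0,0,-30,0,0.1],[0,0,0,0,0.1],[0,0,0,0,0.1]]]' 20; python3 go.py 496 -37 150
```

```text
time: 5.03
position: [0.5008, -0.2147, 0.1532]
tool_rot: [1.859, 2.528, -0.0]
ft_force: [0.3, 0.4, -2.7]
grip_width: 0.504
grip_force: 20.0
t 5.03 p [ 500.8 -214.7  153.2] head 107.32 tilt [ 0.17 -0.14] F [ 0.3  0.4 -2.7] T [-0.004 -0.105  0.01 ] w 43.8 gf 20.0 q [ 0.98  0.2  -0.69  1.79  0.14  1.2   0.55]
need tool mm [171.1  48.3   2.8]
```

```bash
python3 -m crank '[[[15,4,0,0,0.1],[25,7,0,0,0.1],[30,8.5,0,0,0.1],[30,8.5,0,0,0.1],[30,8.5,0,0,0.1],[25,7,0,0,0.1],[16,5,2,0,0.1],[0,0,0,0,0.1],[0,0,0,0,0.1],[0,0,0,0,0.1]]]' 20>/dev/null; python3 go.py 496 -37 112
python3 - <<'E'
from h import *
d=get_image("scene"); np.savez("scene2.npz",**d)
a=cv2.resize(d["pixels"][150:240,190:290,::-1],None,fx=6,fy=6,interpolation=cv2.INTER_CUBIC)
cv2.imwrite("pics/s2.png",a)
o=load("scene0.npz"); t=np.linspace(0,2*np.pi,40)
P=lambda x,y,z,r:np.c_[x+r*np.cos(t),y+r*np.sin(t),t*0+z]
# same-camera bias check: loose canister base, robot coords
print("loose base proj",proj(o,[[.4995,-.2145,0],[.4995,-.2145,.075]]),"rim proj",proj(o,[[.496,-.037,.07]]))
E
```

```text
time: 5.87
position: [0.4939, -0.037, 0.1483]
tool_rot: [-1.86, -2.529, 0.002]
ft_force: [-0.6, -0.2, -1.0]
grip_width: 0.499
grip_force: 20.0
t 5.87 p [493.9 -37.  148.3] head 107.34 tilt [-0.14 -0.  ] F [-0.6 -0.2 -1. ] T [-0.076 -0.138  0.015] w 43.4 gf 20.0 q [ 0.81  0.1  -0.82  1.9   0.08  1.18  0.26]
need tool mm [-0.6  2.1 36.3]
loose base proj [[184.21381574 249.4114927 ]
 [182.11113119 230.57562886]] rim proj [[227.38085895 194.00996562]]
```

View pics/s2.png

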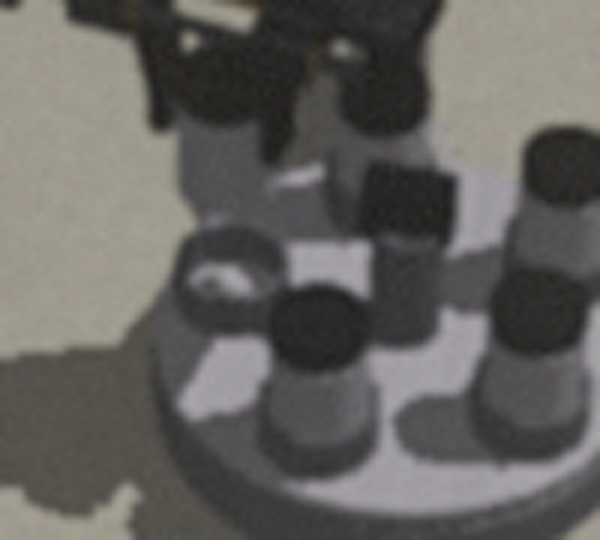

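The rim sits at about (229,194) in the scene view. That matches the estimate once I apply the column bias of 1.8 px seen on the loose canister. Now I'll lower it.

```bash
python3 -m crank '[[[0,1,10,0,0.1],[0,0,12,0,0.1],[0,0,10,0,0.1],[0,0,4,0,0.1],[0,0,0,0,0.1]]]'>/dev/null; python3 go.py 496 -37 112;  python3 -m crank '[[[0,0,2,0,0.1],[0,0,2,0,0.1],[0,0,2,0,0.1],[0,0,0,0,0.1]]]'; python3 -m crank '[[[0,0,1.5,0,0.1],[0,0,1.5,0,0.1],[0,0,0,0,0.1]]]'
```

```text
t 6.33 p [494.5 -36.3 111.5] head 107.34 tilt [-0.2   0.07] F [ 0.3  0.2 -1.9] T [-0.018 -0.141 -0.09 ] w 43.4 gf 20.0 q [ 0.79  0.15 -0.82  1.94  0.12  1.11  0.23]
need tool mm [-1.1  1.3 -0.5]
time: 6.67
position: [0.4959, -0.0363, 0.1074]
tool_rot: [1.861, 2.531, -0.0]
ft_force: [0.3, 0.1, -1.7]
grip_width: 0.5
grip_force: 20.0
time: 6.92
position: [0.4958, -0.0363, 0.1044]
tool_rot: [-1.861, -2.531, 0.0]
ft_force: [-0.4, 0.4, -0.5]
grip_width: 0.498
grip_force: 20.0
```

```bash
python3 -m crank '[[[0,0,1,0,0.1],[0,0,1,0,0.1],[0,0,0,0,0.1]]]';python3 -m crank '[[[0,0,1,0,0.1],[0,0,1,0,0.1],[0,0,0,0,0.1]]]'
```

```text
time: 7.17
position: [0.496, -0.0363, 0.1024]
tool_rot: [1.861, 2.531, 0.0]
ft_force: [1.2, -0.1, -1.4]
grip_width: 0.502
grip_force: 20.0
time: 7.42
position: [0.496, -0.0363, 0.1004]
tool_rot: [1.861, 2.531, 0.0]
ft_force: [1.0, -0.2, -2.5]
grip_width: 0.496
grip_force: 20.0
```

```bash
python3 -m crank '[[[0,0,1,0,0.1],[0,0,1,0,0.1],[0,0,1,0,0.1],[0,0,0,0,0.1]]]';python3 -m crank '[[[0,0,1,0,0.1],[0,0,1,0,0.1],[0,0,1,0,0.1],[0,0,0,0,0.1]]]'
```

```text
time: 7.75
position: [0.4959, -0.0362, 0.0973]
tool_rot: [-1.861, -2.531, -0.0]
ft_force: [0.6, 0.2, -1.8]
grip_width: 0.497
grip_force: 20.0
time: 8.08
position: [0.4959, -0.0362, 0.0943]
tool_rot: [-1.861, -2.531, 0.0]
ft_force: [1.0, -0.3, -1.3]
grip_width: 0.499
grip_force: 20.0
```

In the bore with no side force. Now to find the bar.

```bash
python3 -m crank '[[[0,0,0.7,0,0.1],[0,0,0.5,0,0.1],[0,0,0,0,0.1]]]';python3 -m crank '[[[0,0,0.5,0,0.1],[0,0,0,0,0.1],[0,0,0,0,0.1]]]'; python3 -m crank '[[[0,0,0.5,0,0.1],[0,0,0,0,0.1],[0,0,0,0,0.1]]]'
```

```text
time: 8.33
position: [0.4959, -0.0363, 0.0933]
tool_rot: [-1.861, -2.531, 0.0]
ft_force: [0.5, -0.1, -0.5]
grip_width: 0.5
grip_force: 20.0
time: 8.58
position: [0.496, -0.0363, 0.0932]
tool_rot: [1.861, 2.531, -0.001]
ft_force: [-0.8, -0.8, 4.6]
grip_width: 0.502
grip_force: 20.0
time: 8.83
position: [0.4962, -0.0365, 0.0932]
tool_rot: [1.86, 2.531, -0.001]
ft_force: [-2.5, -1.5, 8.3]
grip_width: 0.502
grip_force: 20.0
```

```bash
python3 -m crank '[[[0,0,-0.2,-0.04,0.1],[0,0,0,-0.04,0.1],[0,0,0,-0.04,0.1],[0,0,0,-0.04,0.1],[0,0,0,-0.04,0.1],[0,0,0,-0.04,0.1]]]';python3 go.py;python3 -m crank '[[[0,0,0,-0.04,0.1],[0,0,0,-0.04,0.1],[0,0,0,-0.04,0.1],[0,0,0,-0.04,0.1],[0,0,0,-0.04,0.1],[0,0,0,-0.04,0.1]]]';python3 go.py
```

```text
time: 9.33
position: [0.4971, -0.0362, 0.0933]
tool_rot: [1.541, 2.735, 0.002]
ft_force: [0.9, 0.5, 4.2]
grip_width: 0.498
grip_force: 20.0
t 9.33 p [497.1 -36.2  93.3] head 121.21 tilt [ 0.15 -0.01] F [0.9 0.5 4.2] T [ 0.022 -0.277 -0.041] w 43.3 gf 20.0 q [ 0.81  0.18 -0.84  1.95  0.16  1.07  0.44]
time: 9.83
position: [0.4978, -0.0357, 0.0933]
tool_rot: [1.202, 2.899, 0.004]
ft_force: [2.4, 2.0, 1.8]
grip_width: 0.498
grip_force: 20.0
t 9.83 p [497.8 -35.7  93.3] head 134.97 tilt [0.24 0.04] F [2.4 2.  1.8] T [ 0.306 -0.798 -0.047] w 43.3 gf 20.0 q [ 0.83  0.19 -0.87  1.95  0.17  1.07  0.67]
```

```bash
python3 -m crank '[[[0.5,-1.2,0,0,0.1],[0,0,0.4,0,0.1],[0,0,0,0,0.1]]]';python3 -m crank '[[[0,0,0,-0.04,0.1],[0,0,0,-0.04,0.1],[0,0,0,-0.04,0.1],[0,0,0,-0.04,0.1],[0,0,0,-0.04,0.1],[0,0,0,-0.04,0.1]]]';python3 go.py 496 -36.5 93
```

```text
time: 10.08
position: [0.4971, -0.0361, 0.0933]
tool_rot: [1.205, 2.896, 0.004]
ft_force: [5.0, 1.5, 2.2]
grip_width: 0.502
grip_force: 20.0
time: 10.58
position: [0.4978, -0.0356, 0.0934]
tool_rot: [0.846, 3.019, 0.005]
ft_force: [6.5, 2.3, 1.8]
grip_width: 0.498
grip_force: 20.0
t 10.58 p [497.8 -35.6  93.4] head 148.67 tilt [0.39 0.09] F [6.5 2.3 1.8] T [ 0.806 -1.795 -0.162] w 43.3 gf 20.0 q [ 0.86  0.19 -0.91  1.95  0.17  1.07  0.91]
need tool mm [ 1.  -1.7  0.4]
```

```bash
python3 -m crank '[[[-0.7,0.8,0,0,0.1],[-0.7,0.7,0,0,0.1],[0,0,0,0,0.1]]]';python3 go.py; python3 -m crank '[[[0,0,0.3,-0.04,0.1],[0,0,0,-0.04,0.1],[0,0,0,-0.04,0.1],[0,0,0,-0.04,0.1]]]';python3 go.py 496 -36.5 93
```

```text
time: 10.83
position: [0.4981, -0.0358, 0.093]
tool_rot: [0.85, 3.022, 0.001]
ft_force: [3.9, 1.9, 6.8]
grip_width: 0.5
grip_force: 20.0
t 10.83 p [498.1 -35.8  93. ] head 148.57 tilt [0.15 0.01] F [3.9 1.9 6.8] T [ 0.455 -0.98  -0.019] w 43.5 gf 20.0 q [ 0.86  0.2  -0.9   1.95  0.18  1.07  0.9 ]
time: 11.17
position: [0.4982, -0.0356, 0.0923]
tool_rot: [0.603, 3.08, 0.002]
ft_force: [5.8, 3.2, 0.4]
grip_width: 0.504
grip_force: 20.0
t 11.17 p [498.2 -35.6  92.3] head 157.85 tilt [0.2  0.05] F [5.8 3.2 0.4] T [ 0.738 -1.62  -0.098] w 43.9 gf 20.0 q [ 0.88  0.21 -0.93  1.95  0.19  1.07  1.05]
need tool mm [ 1.7 -1.7 -0.7]
```

```bash
python3 -m crank '[[[-0.9,1,0,0,0.1],[0,0,0.5,0,0.1],[0,0,0.5,0,0.1],[0,0,0,0,0.1]]]';python3 go.py;python3 -m crank '[[[0,0,0.7,0,0.1],[0,0,0,0,0.1]]]';python3 go.py
```

```text
time: 11.5
position: [0.4981, -0.0354, 0.0907]
tool_rot: [0.606, 3.082, 0.001]
ft_force: [4.2, 1.0, -0.2]
grip_width: 0.498
grip_force: 20.0
t 11.5 p [498.1 -35.4  90.7] head 157.76 tilt [0.02 0.02] F [ 4.2  1.  -0.2] T [ 0.529 -1.222 -0.088] w 43.4 gf 20.0 q [ 0.87  0.21 -0.92  1.95  0.19  1.07  1.05]
time: 11.67
position: [0.4981, -0.0354, 0.0901]
tool_rot: [0.606, 3.082, 0.0]
ft_force: [4.3, 1.7, 0.0]
grip_width: 0.505
grip_force: 20.0
t 11.67 p [498.1 -35.4  90.1] head 157.77 tilt [0.02 0.01] F [4.3 1.7 0. ] T [ 0.61  -1.216 -0.047] w 44.0 gf 20.0 q [ 0.87  0.21 -0.92  1.95  0.19  1.07  1.05]
```

```bash
python3 -m crank '[[[-0.9,0.6,0.7,0,0.1],[0,0,0.7,0,0.1],[0,0,0,0,0.1]]]';python3 go.py;python3 -m crank '[[[0,0,0.6,0,0.1],[0,0,0.4,0,0.1],[0,0,0,0,0.1]]]';python3 go.py;python3 -m crank '[[[0,0,0.4,0,0.1],[0,0,0,0,0.1]]]';python3 go.py
```

```text
time: 11.92
position: [0.4983, -0.0355, 0.0883]
tool_rot: [-0.605, -3.081, 0.001]
ft_force: [2.4, 0.7, 0.0]
grip_width: 0.504
grip_force: 20.0
t 11.92 p [498.3 -35.5  88.3] head 157.78 tilt [-0.08 -0.  ] F [2.4 0.7 0. ] T [ 0.43  -0.808 -0.051] w 43.9 gf 20.0 q [ 0.87  0.22 -0.92  1.95  0.2   1.07  1.04]
time: 12.17
position: [0.4984, -0.0355, 0.0874]
tool_rot: [-0.605, -3.082, 0.001]
ft_force: [1.9, 0.5, -1.1]
grip_width: 0.498
grip_force: 20.0
t 12.17 p [498.4 -35.5  87.4] head 157.77 tilt [-0.07 -0.01] F [ 1.9  0.5 -1.1] T [ 0.341 -0.642 -0.031] w 43.3 gf 20.0 q [ 0.87  0.22 -0.92  1.95  0.2   1.07  1.04]
time: 12.33
position: [0.4986, -0.0356, 0.0874]
tool_rot: [-0.605, -3.082, 0.001]
ft_force: [0.4, 0.5, 2.9]
grip_width: 0.503
grip_force: 20.0
t 12.33 p [498.6 -35.6  87.4] head 157.78 tilt [-0.05 -0.03] F [0.4 0.5 2.9] T [ 0.242 -0.301  0.035] w 43.7 gf 20.0 q [ 0.87  0.22 -0.92  1.95  0.2   1.07  1.04]
```

```bash
python3 -m crank '[[[0,0,-0.3,0,0],[0,0,0,0,-0.35],[0,0,0,0,-0.35],[0,0,0,0,-0.35],[0,0,0,0,-0.35],[0,0,-5,0,-0.35],[0,0,-20,0,-0.35],[0,0,-35,0,-0.35],[0,0,-35,0,-0.35],[0,0,-15,0,-0.35]]]'; python3 -m crank '[[[0,0,0,-0.11,-0.2],[0,0,0,-0.11,-0.2],[0,0,0,-0.11,-0.2],[0,0,0,-0.11,-0.2],[0,0,0,-0.11,-0.2],[0,0,0,-0.11,-0.2],[0,0,0,-0.11,-0.2],[0,0,0,-0.11,-0.2],[0,0,0,0,-0.2],[0,0,0,0,-0.2]]]' >/dev/null;python3 go.py 567.5 1.5 190
python3 - <<'E'
from m import *
d=get_image("scene"); np.savez("scene3.npz",**d); t=get_image("top")
im=np.hstack([cv2.resize(e["pixels"][y:y+80,x:x+80,::-1],None,fx=5,fy=5,interpolation=cv2.INTER_CUBIC) for e,x,y in((d,205,145),(t,210,160))])
cv2.imwrite("pics/p3.png",im)
E
```

```text
time: 13.17
position: [0.5009, -0.035, 0.2021]
tool_rot: [0.603, 3.078, -0.001]
ft_force: [1.3, -0.4, -0.5]
grip_width: 0.677
grip_force: 0.0
t 14.0 p [498.9 -35.4 197.9] head -151.97 tilt [ 0.   -0.01] F [-0.1 -0.1 -0.3] T [ 0.123 -0.072  0.014] w 52.5 gf 0.0 q [ 0.99  0.08 -1.    1.82  0.07  1.28  2.03]
need tool mm [-77.9   0.3   7.9]
```

View pics/p3.png

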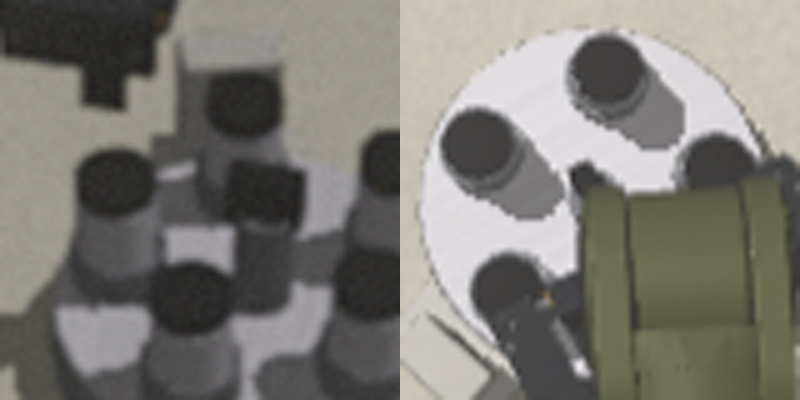

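Both views show the canister seated level with its neighbours in the cup (scene crop (117,210)), and nothing else has moved. Next is the knob.

```bash
python3 -m crank '[[[-20,0,0,0,-0.2],[-38,0,0,0,-0.2],[-20,0.3,0,0,-0.2],[0,0,0,0,-0.2],[0,0,0,0,-0.2],[0,0,30,0,-0.2],[0,0,30,0,-0.2],[0,0,20,0,-0.2],[0,0,0,0,-0.2]]]'; python3 go.py 567.5 1.5 98
```

```text
time: 14.85
position: [0.5635, 0.0001, 0.1135]
tool_rot: [0.76, -3.04, -0.002]
ft_force: [-0.4, 0.6, -0.6]
grip_width: 0.601
grip_force: 0.0
t 14.85 p [5.635e+02 1.000e-01 1.135e+02] head -151.91 tilt [-0.46 -0.05] F [-0.4  0.6 -0.6] T [ 0.117  0.007 -0.062] w 52.3 gf 0.0 q [ 0.77  0.38 -0.97  1.77  0.33  1.18  1.76]
need tool mm [-4.4 -0.7 15.5]
```

```bash
python3 -m crank '[[[-2,-0.5,8,0,-0.2],[-1.5,0,8,0,-0.2],[0,0,0,0,0.4],[0,0,0,0,0.7],[0,0,0,0,0.9],[0,0,0,0,0.9],[0,0,0,0,0.9],[0,0,0,0,0.9],[0,0,0,0,0.9],[0,0,0,0,0.9]]]' 10 >/dev/null;python3 -m crank '[[[0,0,0,0,0.9],[0,0,0,0,0.9]]]' 40; python3 go.py
```

```text
time: 15.85
position: [0.5695, 0.0067, 0.1023]
tool_rot: [0.769, -3.045, -0.007]
ft_force: [-4.3, 6.0, 3.9]
grip_width: 0.374
grip_force: 40.0
t 15.85 p [569.5   6.7 102.3] head -151.67 tilt [-0.14  0.21] F [-4.3  6.   3.9] T [ 1.524  1.019 -0.009] w 32.6 gf 40.0 q [ 0.75  0.4  -0.96  1.77  0.35  1.16  1.74]
```

The opening stopped at 32 mm instead of 16, so the pads are probably on the round stem below the bar. I'll open, rise and grip again lightly.

```bash
python3 -m crank '[[[0,0,0,0,-0.2],[0,0,0,0,-0.2],[0,0,0,0,-0.2],[0,0,0,0,-0.2],[0,0,-6,0,-0.2],[0,0,-6,0,-0.2],[0,0,0,0,-0.2]]]' 10 >/dev/null; python3 go.py 568 2 112;python3 - <<'E'
from m import *
d=get_image("scene"); np.savez("scene4.npz",**d); t=get_image("top")
cv2.imwrite("pics/p4.png",cv2.resize(d["pixels"][145:225,205:310,::-1],None,fx=7,fy=7,interpolation=cv2.INTER_CUBIC))
E
```

```text
t 16.43 p [572.1   2.8 115.3] head -151.82 tilt [ 0.15 -0.03] F [ 0.5 -0.3  0.2] T [ 0.162 -0.158 -0.023] w 51.9 gf 0.0 q [ 0.76  0.39 -0.97  1.76  0.34  1.18  1.75]
need tool mm [4.  1.3 3.3]
```

View pics/p4.png

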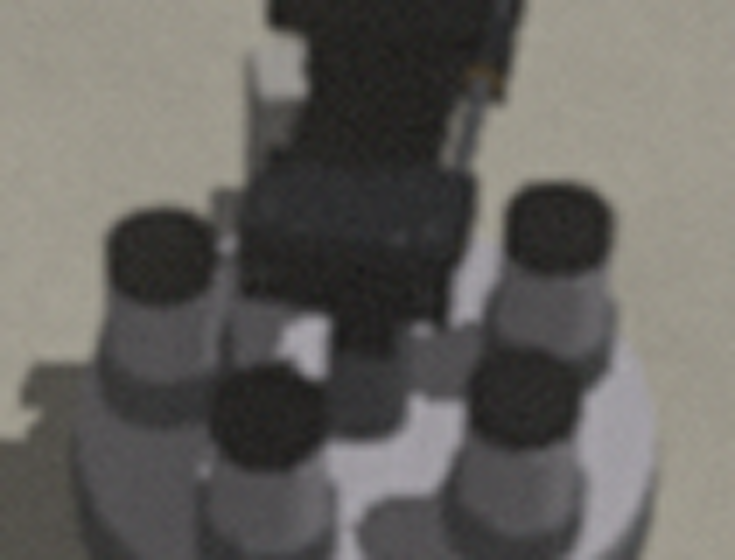

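The fingertips (crop row ~320) straddle the bar, whose lower edge is at row ~345. The canisters are all seated. Closing here.

```bash
python3 -m crank '[[[2.5,1,0,0,0],[0,0,0,0,0.4],[0,0,0,0,0.7],[0,0,0,0,0.9],[0,0,0,0,0.9],[0,0,0,0,0.9],[0,0,0,0,0.9],[0,0,0,0,0.9],[0,0,0,0,0.9],[0,0,0,0,0.9]]]' 10; python3 go.py
```

```text
time: 17.37
position: [0.5668, 0.0053, 0.1135]
tool_rot: [0.768, -3.044, -0.005]
ft_force: [-4.4, 4.9, 1.7]
grip_width: 0.182
grip_force: 10.0
t 17.37 p [566.8   5.3 113.5] head -151.69 tilt [-0.16  0.15] F [-4.4  4.9  1.7] T [ 1.057  0.625 -0.028] w 15.8 gf 10.0 q [ 0.76  0.38 -0.97  1.77  0.34  1.18  1.75]
```

```bash
python3 -m crank '[[[0.4,1,0,0,0.9],[0,1,0,0,0.9],[0,0,0,0,0.9],[0,0,0,0,0.9]]]' 40 >/dev/null; python3 go.py;  python3 -m crank '[[[0,0,0,0.06,0.9],[0,0,0,0.06,0.9],[0,0,0,0.06,0.9],[0,0,0,0,0.9]]]'>/dev/null; python3 go.py
```

```text
t 17.7 p [566.8   5.2 113.5] head -151.76 tilt [-0.    0.08] F [-0.1  3.4 -1.5] T [1.194 0.025 0.031] w 15.6 gf 40.0 q [ 0.76  0.38 -0.97  1.77  0.34  1.17  1.75]
t 18.03 p [566.9   5.2 113.5] head -162.16 tilt [0.   0.07] F [ 0.6  5.5 -1.6] T [ 1.248 -0.139  0.494] w 15.9 gf 40.1 q [ 0.73  0.37 -0.94  1.77  0.32  1.17  1.58]
```

```bash
python3 -m crank '[[[0,1,0,0.06,0.9],[0,0,0,0.06,0.9],[0,0,0,0.06,0.9],[0,0,0,0.06,0.9],[0,0,0,0.06,0.9],[0,0,0,0,0.9]]]'>/dev/null; python3 go.py;  python3 -m crank '[[[0,0,0,0.06,0.9],[0,0,0,0.06,0.9],[0,0,0,0.06,0.9],[0,0,0,0.06,0.9],[0,0,0,0,0.9]]]'>/dev/null; python3 go.py
```

```text
t 18.53 p [566.9   5.  113.5] head -179.31 tilt [ 0.04 -0.  ] F [ 1.9  2.8 -2.9] T [ 0.867 -0.382  0.498] w 15.7 gf 40.1 q [ 0.69  0.35 -0.88  1.77  0.29  1.16  1.31]
t 18.95 p [566.9   4.8 113.5] head 166.94 tilt [0.03 0.  ] F [ 1.7  2.6 -3.6] T [ 0.832 -0.437  0.006] w 15.6 gf 40.0 q [ 0.66  0.33 -0.84  1.77  0.27  1.16  1.08]
```

```bash
python3 -m crank '[[[0,0,0,0.06,0.9],[0,0,0,0.06,0.9],[0,0,0,0.06,0.9],[0,0,0,0.06,0.9],[0,0,0,0.06,0.9],[0,0,0,0.06,0.9],[0,0,0,0.06,0.9],[0,0,0,0.06,0.9],[0,0,0,0.055,0.9],[0,0,0,0,0.9]]]'>/dev/null; python3 go.py;  python3 -m crank '[[[0,0,0,0,0.9],[0,0,0,0,0.9]]]'>/dev/null; python3 go.py
```

```text
t 19.78 p [566.8   4.5 113.5] head 136.38 tilt [ 0.01 -0.04] F [ 0.7  1.5 -3. ] T [ 0.593 -0.541  0.233] w 15.7 gf 40.0 q [ 0.59  0.31 -0.75  1.77  0.23  1.15  0.58]
t 19.95 p [566.7   4.5 113.5] head 136.44 tilt [ 0.01 -0.04] F [ 1.9 -0.2 -2.7] T [ 0.424 -0.579  0.007] w 15.5 gf 40.0 q [ 0.59  0.31 -0.75  1.77  0.23  1.15  0.58]
```

Now at 71.9° with moment near zero. I'll let go, rise, back away and check.

```bash
python3 -m crank '[[[0,0,0,0,0.6],[0,0,0,0,0.3],[0,0,0,0,0],[0,0,0,0,-0.2],[0,0,0,0,-0.2],[0,0,-5,0,-0.2],[0,0,-20,0,-0.2],[0,0,-35,0,-0.2],[0,0,-35,0,-0.2],[0,0,-20,0,-0.2]]]' 10 >/dev/null; python3 go.py 560 -300 230
```

```text
t 20.78 p [567.9   5.6 232.9] head 136.32 tilt [ 0.26 -0.03] F [1.  0.5 0.2] T [ 0.099 -0.228 -0.076] w 51.8 gf 0.0 q [ 0.62  0.21 -0.78  1.63  0.15  1.36  0.64]
need tool mm [-205.3 -226.5    3. ]
```

```bash
python3 -m crank '[[[-20,-22,0,0,-0.2],[-23,-25,0,0,-0.2],[-23,-25,0,0,-0.2],[-23,-25,0,0,-0.2],[-23,-25,0,0,-0.2],[-23,-25,0,0,-0.2],[-23,-25,0,0,-0.2],[-23,-25,0,0,-0.2],[-20,-22,0,0,-0.2],[0,0,0,0,-0.2]]]' >/dev/null; python3 -m crank '[[[0,0,0,0,-0.2],[0,0,0,0,-0.2]]]'
python3 - <<'E'
from m import *
d=get_image("scene"); t=get_image("top"); np.savez("top5.npz",**t)
im=np.hstack([cv2.resize(e["pixels"][y:y+90,x:x+90,::-1],(400,400),interpolation=cv2.INTER_CUBIC) for e,x,y in((d,210,145),(t,205,155))])
cv2.imwrite("pics/p5.png",im)
for nm in("top0.npz","top5.npz"):
    e=load(nm)
    for c,a,m in lids(e,200,300,150,250,75):
        P=onz(e,np.argwhere(m)[:,::-1],.121)[:,:2]; w,v=np.linalg.eigh(np.cov(P.T))
        p=onz(e,c,.121)[0]; print(nm,a,(p*1e3).round(1), "deg",np.degrees(np.arctan2(p[1]-.00404,p[0]-.56615)).round(1),"r",(1e3*np.hypot(p[1]-.00404,p[0]-.56615)).round(1), "axis",np.degrees(np.arctan2(v[1,1],v[0,1])).round(1) if a<80 else "")
diff=np.abs(load("top0.npz")["pixels"].astype(int)-t["pixels"]).max(2)>50
k,l,s,c=cv2.connectedComponentsWithStats(diff.astype(np.uint8)); print([s[i].tolist() for i in range(1,k) if s[i,4]>20])
E
```

```text
time: 21.78
position: [0.5608, -0.291, 0.2288]
tool_rot: [-1.168, -2.916, -0.002]
ft_force: [0.4, 0.5, -0.2]
grip_width: 0.601
grip_force: 0.0
top0.npz 122 [644.6  -6.5 121. ] deg -7.6 r 79.1 axis 
top0.npz 124 [600.5  75.4 121. ] deg 64.3 r 79.2 axis 
top0.npz 129 [580.7 -73.7 121. ] deg -79.4 r 79.1 axis 
top0.npz 53 [566.9   3.6 121. ] deg -27.2 r 0.9 axis -151.3
top0.npz 127 [509.2  58.9 121. ] deg 136.1 r 79.1 axis 
top5.npz 110 [645.   -6.4 121. ] deg -7.6 r 79.6 axis 
top5.npz 107 [600.7  75.5 121. ] deg 64.2 r 79.4 axis 
top5.npz 113 [580.8 -73.7 121. ] deg -79.4 r 79.1 axis 
top5.npz 44 [566.4   4.5 121. ] deg 66.1 r 0.5 axis 139.0
top5.npz 111 [508.8  60.4 121. ] deg 135.5 r 80.4 axis 
top5.npz 118 [497.1 -34.3 121. ] deg -150.9 r 79.0 axis 
[[318, 160, 113, 224, 14171], [243, 192, 6, 6, 23], [259, 201, 7, 13, 27], [307, 212, 22, 21, 309], [255, 216, 14, 14, 148], [269, 228, 13, 12, 73], [438, 299, 74, 85, 4375], [289, 370, 13, 14, 70]]
```

View pics/p5.png

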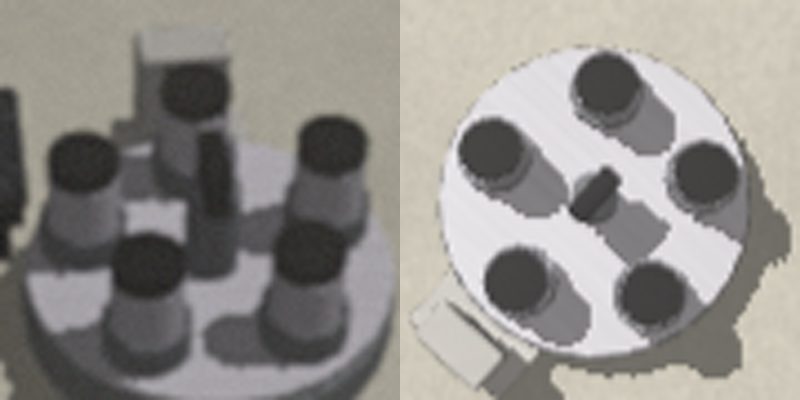

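All five canisters are seated. The bar has turned about 70° clockwise in the picture, which agrees with the arm's 72° within the image's precision. The new canister stands at the post (top crop (517,280)) and the bystanders have not moved.

```bash
python3 -c "
from bench import job; print(job.close_job())"
```

```text
the job is handed in; nothing more can be done
None
```

The canister is in the empty cup, down over the crossbar to the floor, and the turntable is turned one click clockwise so it stands at the reading post; the gripper has let go and the job is handed in (verdict not shown).

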